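# Hook the short ingot out of the mould

### The arm

A 7-joint arm with a two-finger parallel gripper is mounted at the origin on the work surface. World frame = base frame: x ahead of the robot, y to its left, z up, the work surface at z = 0. Lengths are in m, angles in rad, forces in N, time in s.
With the tool pointing down it reaches from about 0.4 to 0.9 m from the base axis. Payload 5.5 kg.
Tool frame: the origin (TCP) lies on the centre line of the jaws, within the pads' length; the fingertips stand 25 mm ahead of it and the grasp point (between the pads) lies 6 mm ahead of it; z points along the fingers, y is the direction in which the jaws open and shut (so a half turn about z gives the same grasp; the last joint's range is limited). The gripper opens to 92 mm and grips with 3 to 60 N. Pads are 19 mm wide; open, the fingers measure 130 mm over their backs; the gripper's body (75 mm by 190 mm) begins 47 mm behind the grasp point.
Start: joints at [-0.963, 0.501, -0.427, 1.55, 0.221, 1.138, -0.21], TCP at [0.22, 0.612, 0.252] pointing down, gripper open.
Joint ranges: [-2.88, 2.88], [-0.31, 2.03], [-1.54, 1.56], [0.2, 2.42], [-1.41, 4.55], [0.19, 2.02], [-2.57, 2.57]. Speed limits (rad/s): [2.57, 2.57, 3.14, 3.14, 3.14, 3.14, 3.14].

### API

Orientations are given as a unit quaternion [x, y, z, w].
In Python, from rig import readout, optics, close_job gives the robot as it stands.
- The arm moves only by the tool carry_out, never from a script. Its argument "targets" is a list of rows, each an object of numbers: "tx", "ty", "tz": the shift along the tool's x, y, z in mm; "wx", "wy", "wz": the turn, a rotation vector about the tool's x, y, z in degrees; "grip": the gripper command: -1 is fully open, 1 is shut, values between are in proportion. In form: [{"tx": .., "ty": .., "tz": .., "wx": .., "wy": .., "wz": .., "grip": ..}, ...]. A call has 1 to 8 rows; each row is the pose to reach, as a shift and turn from the pose commanded when the call began, along the tool's axes at that moment; what a row does not reach only later rows make up. A row lasts 1/12 s, in which the tool goes at most 41.7 mm and 7.16 degrees, less where a joint would pass 70% of its speed; a pose out of reach is approached as far as the arm can. A call with a gripper value outside its range is refused whole. The fingers move at their own pace and stop on an object; "squeeze" is the grip in N (left out, the last holds). Time passes only in rows, so rows that repeat a pose let the fingers close. It gives the time, the measured TCP pose, the force and the opening at its end, in the units of the state.
- readout.get_obs(): the state, without advancing time (a new reading comes with each control period).
- optics.get_image(name): name is "scene" or "side" or "wrist"; returns the picture (400x640x3 uint8, red, green, blue); there is no depth.
- optics.camera_model(name): a dict with "mtx" (3x3 intrinsics, pixels), "rvec" (rotation vector, rad) and "tvec" (3), from world to camera coordinates, as OpenCV has them; the wrist camera has in their place "hand_eye" (4x4, takes a point from camera to tool coordinates, whose origin is the TCP and whose axes are the flange's). Camera axes: x right, y down, z forward; pixel columns grow to the right and rows downward; lengths in m; the calibration is good to about 2 mm. A picture is of the moment at which its call begins: read the wrist's pose just before it. camera_model takes no time and is no camera call.
- close_job(): hands the job in, once; it reports no verdict.
The state is a dict: "t": time; "joints": joint angles; "joint_velocities": joint speeds; "joint_efforts": joint torques, N m; "tool_pos": TCP position; "eef_rot": TCP orientation; "contact_force": force on the tool from outside, world axes, zero at the start; "moment": the same for the moment, N m; "grip_width": finger opening in m.
Only numpy, scipy, OpenCV 4.12 (cv2) and the standard library are available. Lean on these libraries where they do the work, as an engineer would, in place of code of your own. Each camera call takes 0.05 s, during which the arm holds its last target. There are 200 camera calls.

### The job

Two cast silver bars are still down in the slots of the steel ingot mould. With the hooked pick, and without touching the bar with the gripper, drag the shorter bar out through the open end of its slot so that it lies flat on the mould's apron, completely out of the slot, and leave the longer bar where it is. Then put the pick back in its wooden rest, as it lay, and let go.

Things in the scene. Friction and masses are not known exactly. Their poses are not given: they have to be found in the camera images.
- mould: Fixed dark-steel ingot mould, 230 (x) x 118 (y) x 36 mm. Origin: centre of underside; z up. 10 mm base plate; bare from x=-115 to -25: the apron, to the robot's right. From x=-25 to 105 ribs leave 3 slots along x, 18 wide, 26 deep (floor z=10, level with apron), centred on y=-34, 0, 34; open above and at the apron end, closed at x=105. Stands crosswise, yaw varies.
- short_bar: The shorter cast silver bar, loose, 36 (x) x 13 (y) x 12 mm (z), about 60 g. Origin: centre of its underside. Starts on the floor of one of the mould's outer slots (y=34 or -34 mm), lengthwise, with at least 35 mm of empty slot between it and the closed end. Fingers do not fit into the slot.
- long_bar: The longer cast silver bar, loose, 66 (x) x 13 (y) x 12 mm (z), about 90 g, on the floor of the mould's other outer slot. Origin: centre of its underside. To be left alone.
- pick: Loose hooked pick, 80 g. Square dark-wood handle 100 (x) x 16 (y) x 16 mm (z); origin: the handle's centre, within 15 mm of the centre of mass. A level 6 mm round steel shaft leaves its +x end, bends straight down at x=105 and ends in a round tip 62 mm below the origin. Starts lying level in the rest, hook down and pointing away from the robot, handle centre 70 mm above the bench.
- rest: Fixed wooden rest for the pick, base 110 (x) x 70 (y) x 10 mm. Origin: centre of underside. Two posts at x=39 and -39, 12 mm thick, tops at z=62 carry the handle, between cheeks 28 mm apart that rise to z=72. Between the posts (66 mm gap) the handle is free on both sides, 52 mm of air below it, to be gripped across its y from above. The pick's origin lies over the rest's origin.
There are look-alikes about, which are no part of the job. Leave any orange or yellow look-alike of the short_bar alone.

How it is judged:
By the outcome, as a careful person would: the job done as asked, in the order asked, and still so for the second after the job is handed in, with the robot touching nothing.
It also fails if it takes over 46 s, if anything falls off the work surface, if the arm or the gripper's body presses on something with over 40 N, if the wrist force passes 120 N, or if a joint passes its speed limit or range.

## Working session

There is one attempt and no reset: what is moved stays moved. The work goes in short steps, Python scripts to look and compute and a tool call to move; the robot and the scene stay as the last step left them, time stands still between calls to the robot, and variables do not carry over. Pictures are saved under pics/ and viewed, about 8 in all and at most 12, crops included, and the job is handed in when it is done.

Besides the shell and the picture viewer there is one more tool, called after "Emit:" by a JSON object that holds its "fn" and its "kwargs", one argument or row to a line. carry_out: Moves the arm, as the interface text tells. Its arguments: {"type":"object","properties":{"targets":{"type":"array"},"squeeze":{"type":"number"}},"required":["targets"]}

```bash
mkdir -p pics; ls; python3 - <<'E'
from rig import readout, optics
import cv2,numpy as np
o=readout.get_obs();print(o)
for n in("scene","side"):
    m=optics.camera_model(n);print(n,m)
    cv2.imwrite(f"pics/{n}0.png",optics.get_image(n)[:,:,::-1])
print(optics.camera_model("wrist"))
E
```

```text
pics
{'t': 0.0, 'joints': array([-0.96279398,  0.5018429 , -0.42677297,  1.55146764,  0.22084429,
        1.13831033, -0.21031156]), 'joint_velocities': array([-0.0017504 ,  0.00026867,  0.0005377 ,  0.00106525, -0.00026293,
       -0.0013005 , -0.00121765]), 'joint_efforts': array([-5.57956446e-04, -5.66604316e+01, -5.81655040e+00, -2.79124117e+01,
       -6.86057936e-02,  3.05174722e-02,  1.75957921e-04]), 'tool_pos': array([0.21954904, 0.61109373, 0.25067248]), 'eef_rot': array([ 1.71523994e-01,  9.85179454e-01, -9.66110967e-04, -1.74749200e-04]), 'contact_force': array([-0.27742968, -0.48847003,  0.56377352]), 'moment': array([-0.01370667,  0.01132366, -0.02907081]), 'grip_width': 0.09199540990427285}
scene {'mtx': array([[362.47163431,   0.        , 313.75345516],
       [  0.        , 362.47163431, 197.1679844 ],
       [  0.        ,   0.        ,   1.        ]]), 'rvec': array([ 2.49091628,  0.77977739, -0.23380213]), 'tvec': array([-0.49494584, -0.14705391,  0.81829523])}
side {'mtx': array([[471.94225421,   0.        , 321.33246902],
       [  0.        , 471.94225421, 197.99390518],
       [  0.        ,   0.        ,   1.        ]]), 'rvec': array([ 1.95129468, -0.83403543,  0.45678085]), 'tvec': array([-0.30336636,  0.2999211 ,  0.36578746])}
{'mtx': array([[284.87445258,   0.        , 317.79485303],
       [  0.        , 284.87445258, 200.78219189],
       [  0.        ,   0.        ,   1.        ]]), 'hand_eye': array([[-6.32981414e-04, -9.70110301e-01, -2.42663559e-01,
         6.50308635e-02],
       [ 9.99999744e-01, -6.95079486e-04,  1.70287283e-04,
        -3.39413042e-04],
       [-3.33867909e-04, -2.42663389e-01,  9.70110493e-01,
        -1.33393561e-01],
       [ 0.00000000e+00,  0.00000000e+00,  0.00000000e+00,
         1.00000000e+00]])}
```

View pics/scene0.png

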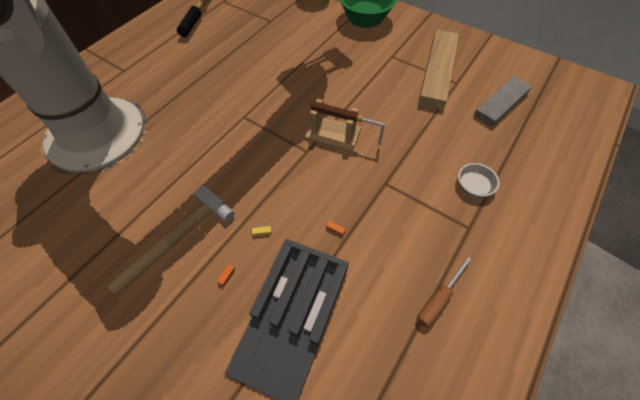

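View pics/side0.png

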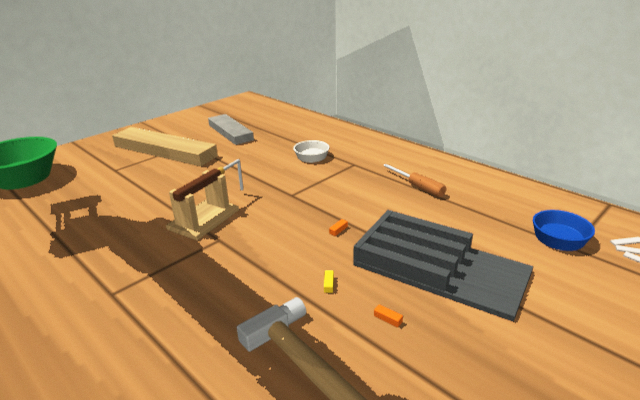

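The scene view shows the mould with the apron end at about (265,370). The short bar is in the slot nearer the robot at (280,288) and the long bar is in the far slot at (316,312). The pick lies in its rest at (335,112). The side view agrees. I'll zoom in for the corner pixels.

```bash
python3 - <<'E'
import cv2,numpy as np
s=cv2.imread("pics/scene0.png");d=cv2.imread("pics/side0.png")
C=np.zeros((600,800,3),np.uint8)
def put(im,u,v,w,h,k,x,y):
    c=cv2.resize(im[v:v+h,u:u+w],None,fx=k,fy=k,interpolation=cv2.INTER_CUBIC);c=cv2.convertScaleAbs(c,alpha=1.5)
    for i in range(0,w,10): cv2.line(c,(i*k,0),(i*k,4 if i%50 else 10),(0,255,0),1)
    for i in range(0,h,10): cv2.line(c,(0,i*k),(4 if i%50 else 10,i*k),(0,255,0),1)
    C[y:y+c.shape[0],x:x+c.shape[1]]=c
put(s,220,235,130,165,3,0,0)
put(s,295,90,100,70,4,395,0)
put(d,160,150,95,95,3,395,290)
cv2.imwrite("pics/c1.png",C)
C=np.zeros((520,800,3),np.uint8);put(d,345,200,200,125,4,0,0);cv2.imwrite("pics/c2.png",C)
E
```

```text
(no output)
```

View pics/c1.png

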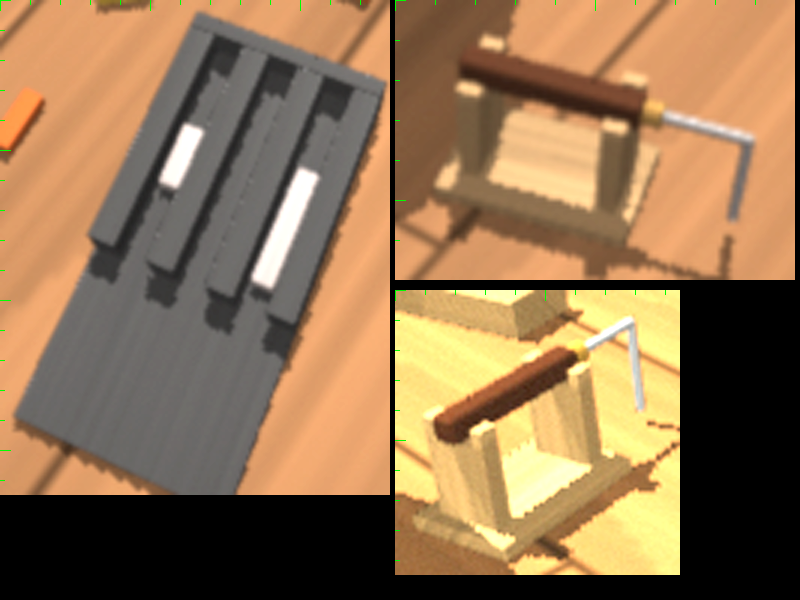

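View pics/c2.png

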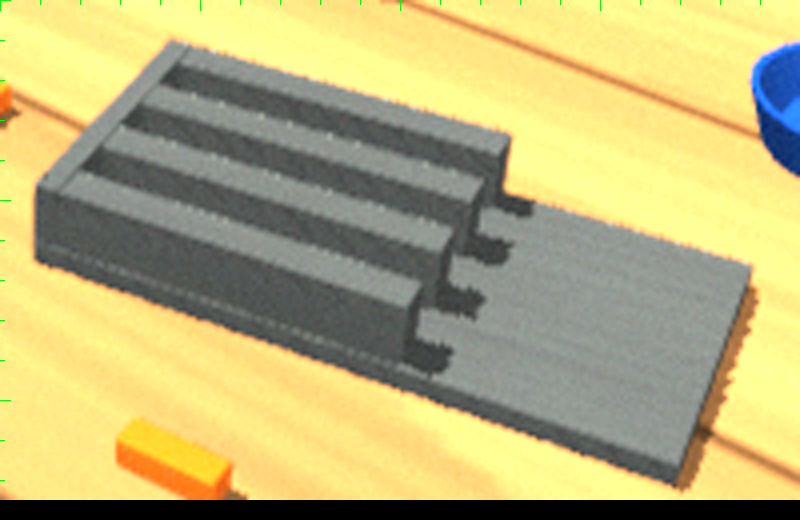

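The crops give the mould's corners in both views and the pick's bend, tip and handle ends. Next I fit the poses.

```bash
cat > h.py <<'E'
import numpy as np,cv2
from scipy.optimize import least_squares
from scipy.spatial.transform import Rotation as R
from rig import readout,optics
def cam(n):
    m=optics.camera_model(n)
    if n!="wrist": return m["mtx"],m["rvec"],m["tvec"]
    o=readout.get_obs();T=np.eye(4);T[:3,:3]=R.from_quat(o["eef_rot"]).as_matrix();T[:3,3]=o["tool_pos"]
    W=np.linalg.inv(T@m["hand_eye"]);return m["mtx"],cv2.Rodrigues(W[:3,:3])[0],W[:3,3]
def proj(c,P): return cv2.projectPoints(np.atleast_2d(P).astype(float),c[1],c[2],c[0],None)[0][:,0]
def place(p,L,z=0):
    c,s=np.cos(p[2]),np.sin(p[2]);L=np.atleast_2d(L)
    return np.c_[p[0]+c*L[:,0]-s*L[:,1],p[1]+s*L[:,0]+c*L[:,1],L[:,2]+z]
def fit(obs,p0,z=0):  # obs: list of (cam, local pts m, pix)
    f=lambda p:np.concatenate([(proj(c,place(p,L,z))-np.array(u)).ravel() for c,L,u in obs])
    r=least_squares(f,p0,loss="soft_l1");return r.x,f(r.x).reshape(-1,2).round(1).tolist()
def ray(c,uv,z):
    Rm=cv2.Rodrigues(np.array(c[1]))[0];C=-Rm.T@np.ravel(c[2])
    d=Rm.T@np.array([(uv[0]-c[0][0,2])/c[0][0,0],(uv[1]-c[0][1,2])/c[0][1,1],1]);return C+d*(z-C[2])/d[2]
E
python3 - <<'E'
from h import *
s,d=cam("scene"),cam("side")
S=[((115,59,36),(198,13)),((115,-59,36),(385,88)),((-25,59,36),(92,235)),((-115,59,10),(17,415))]
D=[((115,-59,36),(172,42)),((115,59,36),(37,188)),((-25,-59,36),(510,136)),((-25,59,36),(402,305)),((-115,-59,10),(750,266)),((-115,59,10),(680,468))]
obs=[(s,np.array([a for a,_ in S])/1e3,[(220+x/3,235+y/3) for _,(x,y) in S]),(d,np.array([a for a,_ in D])/1e3,[(345+x/4,200+y/4) for _,(x,y) in D])]
m,e=fit(obs,[.6,0,1.5]);print("mould",m,e)
b=ray(s,(280.7,287),.022);c,q=np.cos(m[2]),np.sin(m[2]);v=b[:2]-m[:2];print("bar",b,"local",c*v[0]+q*v[1],-q*v[0]+c*v[1])
S=[((105,0,0),(752,137)),((105,0,-62),(733,220)),((-50,0,0),(464,62)),((50,0,0),(642,107))]
D=[((105,0,0),(632,320)),((105,0,-62),(641,410)),((-50,0,0),(450,430)),((50,0,0),(575,357))]
obs=[(s,np.array([a for a,_ in S])/1e3,[(295+(x-395)/4,90+y/4) for _,(x,y) in S]),(d,np.array([a for a,_ in D])/1e3,[(160+(x-395)/3,150+(y-290)/3) for _,(x,y) in D])]
p,e=fit(obs,[.5,.3,0],.07);print("pick",p,e)
o=readout.get_obs();M=R.from_quat(o["eef_rot"]).as_matrix();print(M.round(3))
print("pick in tool mm",M.T@(np.r_[p[:2],.07]-o["tool_pos"])*1e3, "yaw tool x",np.arctan2(M[1,0],M[0,0]))
print("scene cam",ray(s,(0,0),0)*0-cv2.Rodrigues(s[1])[0].T@s[2])
E
```

```text
mould [ 0.60800974 -0.07559421  1.78460906] [[-0.9, -1.5], [0.1, -2.2], [-3.2, -0.4], [-3.5, -0.1], [0.2, -2.1], [-0.8, -2.4], [1.3, -1.4], [1.6, -0.2], [1.5, -1.0], [-0.2, -1.1]]
bar [ 0.56954352 -0.04701317  0.022     ] local 0.03609227057925464 0.03152576789092209
pick [0.44820071 0.29745955 0.25716334] [[-0.4, 0.5], [-0.1, -0.3], [-0.8, 0.6], [0.7, 1.2], [-0.1, -0.4], [0.4, -0.8], [-0.4, -0.2], [-0.8, -0.8]]
[[-0.941  0.338 -0.001]
 [ 0.338  0.941 -0.002]
 [ 0.    -0.002 -1.   ]]
pick in tool mm [-321.22749768 -217.64508591  181.13585979] yaw tool x 2.796758078407133
scene cam [ 0.7276767  -0.16644733  0.61561776]
```

Both poses look plausible. I'll go above the pick with the tool half-turned, so the wrist camera faces the hook.

Emit:
{"fn": "carry_out", "kwargs": {
  "targets": [
    {"tx": -321, "ty": -218, "tz": 40, "wz": 145.5, "grip": -1},
    {"tx": -321, "ty": -218, "tz": 40, "wz": 145.5, "grip": -1},
    {"tx": -321, "ty": -218, "tz": 40, "wz": 145.5, "grip": -1},
    {"tx": -321, "ty": -218, "tz": 40, "wz": 145.5, "grip": -1},
    {"tx": -321, "ty": -218, "tz": 40, "wz": 145.5, "grip": -1},
    {"tx": -321, "ty": -218, "tz": 40, "wz": 145.5, "grip": -1},
    {"tx": -321, "ty": -218, "tz": 40, "wz": 145.5, "grip": -1},
    {"tx": -321, "ty": -218, "tz": 40, "wz": 145.5, "grip": -1}
  ]
}}

```text
$.targets[0]: bad value
```

```bash
cat >> h.py <<'E'
def rel(pos,yaw):  # shift (mm) and wz (deg) to bring TCP to pos, tool down, tool x at yaw
    o=readout.get_obs();M=R.from_quat(o["eef_rot"]);Rt=R.from_matrix(np.array([[np.cos(yaw),np.sin(yaw),0],[np.sin(yaw),-np.cos(yaw),0],[0,0,-1]]))
    print("t",round(o["t"],2),"at",o["tool_pos"].round(4),"yaw",np.arctan2(*M.as_matrix()[[1,0],[0,0]]).round(4),"F",o["contact_force"].round(1),"w",o["grip_width"].round(4),"j",o["joints"].round(2))
    print("shift",(M.inv().apply(np.array(pos)-o["tool_pos"])*1e3).round(1),"turn",np.degrees((M.inv()*Rt).as_rotvec()).round(1))
E
python3 -c "
from h import *
rel([.448,.2975,.21],.257)"
```

```text
Traceback (most recent call last):
  File "h.py", line 22, in rel
    print("t",round(o["t"],2),"at",o["tool_pos"].round(4),"yaw",np.arctan2(*M.as_matrix()[[1,0],[0,0]]).round(4),"F",o["contact_force"].round(1),"w",o["grip_width"].round(4),"j",o["joints"].round(2))
                                                                                                                                                     ^^^^^^^^^^^^^^^^^^^^^
AttributeError: 'float' object has no attribute 'round'
```

Emit:
{"fn": "carry_out", "kwargs": {
  "targets": [
    {"tx": -321, "ty": -218, "tz": 40, "wx": 0, "wy": 0, "wz": 145.5, "grip": -1},
    {"tx": -321, "ty": -218, "tz": 40, "wx": 0, "wy": 0, "wz": 145.5, "grip": -1},
    {"tx": -321, "ty": -218, "tz": 40, "wx": 0, "wy": 0, "wz": 145.5, "grip": -1},
    {"tx": -321, "ty": -218, "tz": 40, "wx": 0, "wy": 0, "wz": 145.5, "grip": -1},
    {"tx": -321, "ty": -218, "tz": 40, "wx": 0, "wy": 0, "wz": 145.5, "grip": -1},
    {"tx": -321, "ty": -218, "tz": 40, "wx": 0, "wy": 0, "wz": 145.5, "grip": -1},
    {"tx": -321, "ty": -218, "tz": 40, "wx": 0, "wy": 0, "wz": 145.5, "grip": -1},
    {"tx": -321, "ty": -218, "tz": 40, "wx": 0, "wy": 0, "wz": 145.5, "grip": -1}
  ]
}}

```text
t: 0.77
tool_pos: [0.4155, 0.3417, 0.2172]
eef_rot: [0.625, 0.78, -0.0, -0.0]
contact_force: [1.6, -0.2, -0.4]
grip_width: 0.0923
```

```bash
sed -i 's/o\["grip_width"\].round(4)/round(o["grip_width"],4)/' h.py
python3 -c "
from h import *
rel([.448,.2975,.21],.257)"
```

```text
t 0.77 at [0.4155 0.3417 0.2172] yaw 1.7907 F [ 1.6 -0.2 -0.4] w 0.0923 j [-0.62  0.31 -0.15  1.88  0.06  0.96 -0.57]
shift [-50.2  22.1   7.2] turn [-0.   0.  87.9]
```

Emit:
{"fn": "carry_out", "kwargs": {
  "targets": [
    {"tx": -50, "ty": 22, "tz": 7, "wx": 0, "wy": 0, "wz": 88, "grip": -1},
    {"tx": -50, "ty": 22, "tz": 7, "wx": 0, "wy": 0, "wz": 88, "grip": -1},
    {"tx": -50, "ty": 22, "tz": 7, "wx": 0, "wy": 0, "wz": 88, "grip": -1},
    {"tx": -50, "ty": 22, "tz": 7, "wx": 0, "wy": 0, "wz": 88, "grip": -1},
    {"tx": -50, "ty": 22, "tz": 7, "wx": 0, "wy": 0, "wz": 88, "grip": -1},
    {"tx": -50, "ty": 22, "tz": 7, "wx": 0, "wy": 0, "wz": 88, "grip": -1},
    {"tx": -50, "ty": 22, "tz": 7, "wx": 0, "wy": 0, "wz": 88, "grip": -1},
    {"tx": -50, "ty": 22, "tz": 7, "wx": 0, "wy": 0, "wz": 88, "grip": -1}
  ]
}}

```text
t: 1.43
tool_pos: [0.4472, 0.2997, 0.2101]
eef_rot: [0.923, 0.385, -0.0, 0.0]
contact_force: [-0.6, 0.1, 0.0]
grip_width: 0.0919
```

```bash
python3 -c "
from h import *
rel([.448,.2975,.21],.257)"
```

```text
t 1.43 at [0.4472 0.2997 0.2101] yaw 0.7906 F [-0.6  0.1  0. ] w 0.0919 j [-0.68  0.32  0.05  1.89 -0.02  0.94 -1.4 ]
shift [-1.   2.1  0.1] turn [ 0.   0.1 30.6]
```

Emit:
{"fn": "carry_out", "kwargs": {
  "targets": [
    {"tx": -1, "ty": 1, "tz": 0, "wx": 0, "wy": 0, "wz": 30.6, "grip": -1},
    {"tx": -1, "ty": 1, "tz": 0, "wx": 0, "wy": 0, "wz": 30.6, "grip": -1},
    {"tx": -1, "ty": 1, "tz": 0, "wx": 0, "wy": 0, "wz": 30.6, "grip": -1},
    {"tx": -1, "ty": 1, "tz": 0, "wx": 0, "wy": 0, "wz": 30.6, "grip": -1},
    {"tx": -1, "ty": 1, "tz": 0, "wx": 0, "wy": 0, "wz": 30.6, "grip": -1},
    {"tx": -1, "ty": 1, "tz": 0, "wx": 0, "wy": 0, "wz": 30.6, "grip": -1}
  ]
}}

```text
t: 1.93
tool_pos: [0.4472, 0.2984, 0.2101]
eef_rot: [0.991, 0.131, -0.0, 0.0]
contact_force: [0.6, -1.6, 0.3]
grip_width: 0.0916
```

```bash
python3 - <<'E'
from h import *
rel([.448,.2975,.21],.257)
c=cam("wrist");cv2.imwrite("pics/w1.png",optics.get_image("wrist")[:,:,::-1])
np.savez("w1.npz",k=c[0],r=c[1],t=c[2])
print(proj(c,place([.448,.2975,.257],np.array([[105,0,0],[50,0,8],[-50,0,8],[50,8,8],[-50,8,8]])/1e3,.07)).round(0))
E
```

```text
t 1.93 at [0.4472 0.2984 0.2101] yaw 0.2618 F [ 0.6 -1.6  0.3] w 0.0916 j [-0.76  0.32  0.15  1.89 -0.06  0.94 -1.9 ]
shift [0.6 1.1 0.1] turn [0.  0.  0.3]
[[319.  82.]
 [319. 145.]
 [319. 247.]
 [310. 145.]
 [311. 247.]]
```

View pics/w1.png

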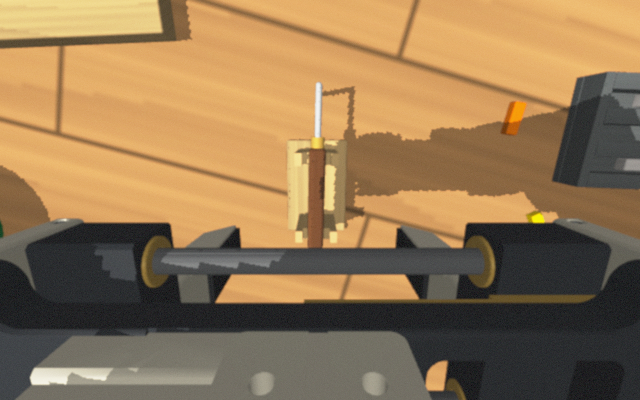

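The wrist view shows the handle from (316,147) to (316,247) and the hook end at (319,82). That is within about 2 mm of the prediction. Descending.

Emit:
{"fn": "carry_out", "kwargs": {
  "targets": [
    {"tx": 0.5, "ty": -1, "tz": 35, "wx": 0, "wy": 0, "wz": 0.7, "grip": -1},
    {"tx": 0.5, "ty": -1, "tz": 70, "wx": 0, "wy": 0, "wz": 0.7, "grip": -1},
    {"tx": 0.5, "ty": -1, "tz": 105, "wx": 0, "wy": 0, "wz": 0.7, "grip": -0.4},
    {"tx": 0.5, "ty": -1, "tz": 125, "wx": 0, "wy": 0, "wz": 0.7, "grip": -0.3},
    {"tx": 0.5, "ty": -1, "tz": 134, "wx": 0, "wy": 0, "wz": 0.7, "grip": -0.3},
    {"tx": 0.5, "ty": -1, "tz": 134, "wx": 0, "wy": 0, "wz": 0.7, "grip": -0.3}
  ]
}}

```text
t: 2.48
tool_pos: [0.4462, 0.2985, 0.0743]
eef_rot: [0.992, 0.125, -0.002, 0.001]
contact_force: [-0.1, -1.0, -0.1]
grip_width: 0.0697
```

```bash
python3 - <<'E'
from h import *
rel([.4475,.2993,.076],.25)
E
```

```text
t 2.48 at [0.4462 0.2985 0.0743] yaw 0.2516 F [-0.1 -1.  -0.1] w 0.0697 j [-0.74  0.52  0.12  1.97 -0.1   0.66 -1.87]
shift [ 1.4 -0.4 -1.7] turn [0.1 0.3 0.1]
```

Gripping in place, firmly.

Emit:
{"fn": "carry_out", "kwargs": {
  "targets": [
    {"tx": 1, "ty": 0, "tz": -1, "wx": 0, "wy": 0, "wz": 0, "grip": 1},
    {"tx": 1, "ty": 0, "tz": -1, "wx": 0, "wy": 0, "wz": 0, "grip": 1},
    {"tx": 1, "ty": 0, "tz": -1, "wx": 0, "wy": 0, "wz": 0, "grip": 1},
    {"tx": 1, "ty": 0, "tz": -1, "wx": 0, "wy": 0, "wz": 0, "grip": 1},
    {"tx": 1, "ty": 0, "tz": -1, "wx": 0, "wy": 0, "wz": 0, "grip": 1},
    {"tx": 1, "ty": 0, "tz": -1, "wx": 0, "wy": 0, "wz": 0, "grip": 1},
    {"tx": 1, "ty": 0, "tz": -1, "wx": 0, "wy": 0, "wz": 0, "grip": 1},
    {"tx": 1, "ty": 0, "tz": -1, "wx": 0, "wy": 0, "wz": 0, "grip": 1}
  ],
  "squeeze": 40
}}

```text
t: 3.15
tool_pos: [0.4487, 0.2999, 0.0777]
eef_rot: [0.992, 0.125, 0.0, -0.0]
contact_force: [-0.5, 1.6, 1.7]
grip_width: 0.0162
```

```bash
python3 - <<'E'
from h import *
rel([.4475,.2993,.076],.25)
E
```

```text
t 3.15 at [0.4487 0.2999 0.0777] yaw 0.2506 F [-0.5  1.6  1.7] w 0.0162 j [-0.74  0.52  0.12  1.97 -0.1   0.66 -1.87]
shift [-1.4  0.3  1.7] turn [-0. -0.  0.]
```

Emit:
{"fn": "carry_out", "kwargs": {
  "targets": [
    {"tx": 0, "ty": 0, "tz": -25, "wx": 0, "wy": 0, "wz": 0, "grip": 1},
    {"tx": 0, "ty": 0, "tz": -55, "wx": 0, "wy": 0, "wz": 0, "grip": 1},
    {"tx": 0, "ty": 0, "tz": -80, "wx": 0, "wy": 0, "wz": 0, "grip": 1},
    {"tx": -5, "ty": 20, "tz": -80, "wx": 0, "wy": 0, "wz": 0, "grip": 1},
    {"tx": -12, "ty": 55, "tz": -80, "wx": 0, "wy": 0, "wz": 0, "grip": 1},
    {"tx": -20, "ty": 90, "tz": -80, "wx": 0, "wy": 0, "wz": 0, "grip": 1},
    {"tx": -28, "ty": 125, "tz": -80, "wx": 0, "wy": 0, "wz": 0, "grip": 1},
    {"tx": -36, "ty": 160, "tz": -80, "wx": 0, "wy": 0, "wz": 0, "grip": 1}
  ]
}}

```text
t: 3.82
tool_pos: [0.4531, 0.1345, 0.1575]
eef_rot: [0.992, 0.125, -0.0, -0.0]
contact_force: [0.2, -0.2, -0.9]
grip_width: 0.0155
```

Emit:
{"fn": "carry_out", "kwargs": {
  "targets": [
    {"tx": -8, "ty": 35, "tz": 0, "wx": 0, "wy": 0, "wz": 0, "grip": 1},
    {"tx": -16, "ty": 70, "tz": 0, "wx": 0, "wy": 0, "wz": 0, "grip": 1},
    {"tx": -24, "ty": 105, "tz": 0, "wx": 0, "wy": 0, "wz": 0, "grip": 1},
    {"tx": -32, "ty": 140, "tz": 0, "wx": 0, "wy": 0, "wz": 0, "grip": 1},
    {"tx": -36, "ty": 160, "tz": 0, "wx": 0, "wy": 0, "wz": 0, "grip": 1},
    {"tx": -38, "ty": 167, "tz": 0, "wx": 0, "wy": 0, "wz": 0, "grip": 1},
    {"tx": -38, "ty": 167, "tz": 0, "wx": 0, "wy": 0, "wz": 0, "grip": 1}
  ]
}}

```text
t: 4.4
tool_pos: [0.4578, -0.0374, 0.1575]
eef_rot: [0.992, 0.123, -0.0, 0.0]
contact_force: [1.0, 0.6, -0.3]
grip_width: 0.0155
```

```bash
python3 - <<'E'
from h import *
rel([.4572,-.0355,.157],.25)
c=cam("wrist");im=optics.get_image("wrist")[:,:,::-1];cv2.imwrite("pics/w2f.png",im)
np.savez("w2.npz",k=c[0],r=c[1],t=c[2])
cv2.imwrite("pics/w2.png",cv2.resize(cv2.convertScaleAbs(im[0:250,160:560],alpha=1.5),None,fx=2,fy=2,interpolation=cv2.INTER_CUBIC))
m=[.608,-.0756,1.7846]
print(proj(c,place(m,np.array([[115,59,36],[115,-59,36],[-25,59,36],[-25,-59,36],[105,43,36],[105,25,36]])/1e3)).round(0))
E
```

```text
t 4.4 at [ 0.4578 -0.0374  0.1575] yaw 0.2462 F [ 1.   0.6 -0.3] w 0.0155 j [-0.24  0.27  0.3   2.12 -0.11  0.77 -1.2 ]
shift [-0.1 -2.   0.5] turn [ 0.   0.  -0.2]
[[267. 110.]
 [265. -55.]
 [430. 115.]
 [451. -48.]
 [279.  90.]
 [279.  67.]]
```

View pics/w2.png

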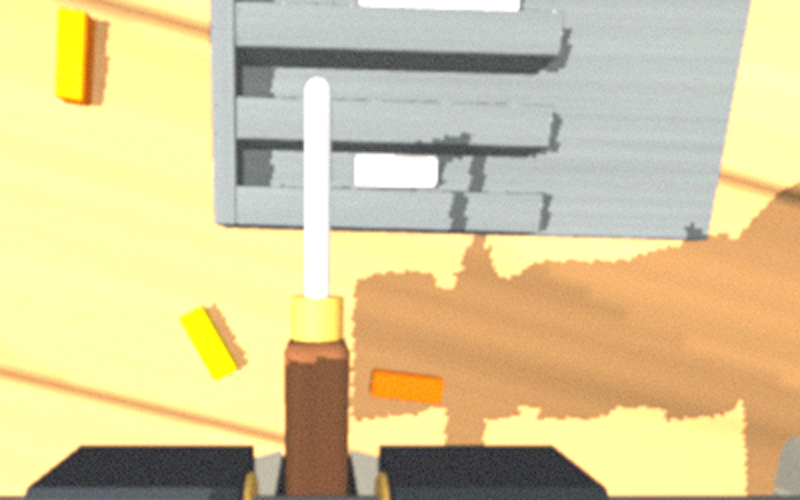

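```bash
python3 - <<'E'
from h import *
d=np.load("w2.npz");c=(d["k"],d["r"],d["t"])
W=[((115,59,36),(217,225)),((-25,59,36),(548,232)),((105,43,36),(237,187)),((-25,43,36),(547,195)),((105,25,36),(237,138)),((-25,25,36),(549,150)),((-25,9,36),(555,107)),((105,9,36),(237,97)),((-115,59,10),(706,238))]
m,e=fit([(c,np.array([a for a,_ in W])/1e3,[(160+x/2,y/2) for _,(x,y) in W])],[.608,-.0756,1.7846]);print("mould",m,e)
np.save("m.npy",m)
cc,q=np.cos(m[2]),np.sin(m[2])
loc=lambda b:[cc*(b[0]-m[0])+q*(b[1]-m[1]),-q*(b[0]-m[0])+cc*(b[1]-m[1])]
for uv in[(354,171),(438,171),(396,153),(396,188)]: print("bar",np.round(loc(ray(c,(160+uv[0]/2,uv[1]/2),.022)),4))
o=readout.get_obs();M=R.from_quat(o["eef_rot"])
for L in[(108,0,6),(105,0,3),(50,-8,-2),(50,8,-2)]:
  w=M.apply(np.array(L)/1e3)+o["tool_pos"];print(L,w.round(4),"px in crop",((proj(c,w)[0]-[160,0])*2).round(0))
w=M.apply(np.array([105,0,68])/1e3)+o["tool_pos"];print("tip",w,"local",loc(w))
for x in(75,-60,-75):
  g=place(m,np.array([x,34,13])/1e3)[0];print(x,"tip goal",g.round(4),"shift",(M.inv().apply(g-w)*1e3).round(1))
E
```

```text
mould [ 0.60635667 -0.07579681  1.7923898 ] [[-1.2, 0.1], [-3.5, 0.7], [0.3, -0.4], [-0.7, -0.5], [0.1, 1.0], [1.0, -1.0], [0.4, -0.7], [-0.1, 0.2], [1.7, 1.2]]
bar [0.0554 0.0339]
bar [0.0184 0.033 ]
bar [0.0373 0.0261]
bar [0.0365 0.0405]
(108, 0, 6) [ 0.5626 -0.0089  0.1514] px in crop [304.  53.]
(105, 0, 3) [ 0.5597 -0.0096  0.1544] px in crop [304.  64.]
(50, -8, -2) [ 0.5044 -0.0154  0.1594] px in crop [271. 324.]
(50, 8, -2) [ 0.5083 -0.0309  0.1594] px in crop [340. 323.]
tip [ 0.55964327 -0.00959146  0.08939505] local [np.float64(0.07485340433564171), np.float64(0.031020280596453856)]
75 tip goal [ 0.5567 -0.0101  0.013 ] shift [-3.  -0.2 76.4]
-60 tip goal [ 0.5864 -0.1418  0.013 ] shift [ -6.6 134.8  76.3]
-75 tip goal [ 0.5897 -0.1564  0.013 ] shift [ -7.  149.7  76.3]
```

The pick shows in the wrist view at crop (316,78) for the hook end, with bar ends at X 354 and 438. Measured against the image, the hook is close to the slot's centre line. I'll descend to just above the mould top and check from the scene camera.

Emit:
{"fn": "carry_out", "kwargs": {
  "targets": [
    {"tx": 0.5, "ty": 0, "tz": 25, "wx": 0, "wy": 0, "wz": 0, "grip": 1},
    {"tx": 1, "ty": 0, "tz": 46, "wx": 0, "wy": 0, "wz": 0, "grip": 1},
    {"tx": 1, "ty": 0, "tz": 46, "wx": 0, "wy": 0, "wz": 0, "grip": 1},
    {"tx": 1, "ty": 0, "tz": 46, "wx": 0, "wy": 0, "wz": 0, "grip": 1}
  ]
}}

```text
t: 4.78
tool_pos: [0.458, -0.0332, 0.1107]
eef_rot: [0.992, 0.126, -0.002, -0.0]
contact_force: [0.5, 0.2, -0.4]
grip_width: 0.0155
```

```bash
cat > snap.py <<'E'
from h import *
import sys
def snap(name,boxes):
    C=np.zeros((600,800,3),np.uint8);x=0
    for n,u,v,w,h,k in boxes:
        im=optics.get_image(n)[:,:,::-1]
        c=cv2.convertScaleAbs(cv2.resize(im[v:v+h,u:u+w],None,fx=k,fy=k,interpolation=cv2.INTER_CUBIC),alpha=1.5)
        C[:c.shape[0],x:x+c.shape[1]]=c[:,:800-x];x+=c.shape[1]
    cv2.imwrite("pics/"+name,C)
E
python3 - <<'E'
from snap import *
rel([.4572,-.0355,.11],.25)
snap("s3.png",[("scene",220,230,130,150,3),("side",340,170,130,150,3)])
E
```

```text
t 4.78 at [ 0.458  -0.0332  0.1107] yaw 0.2533 F [ 0.5  0.2 -0.4] w 0.0155 j [-0.22  0.36  0.27  2.14 -0.15  0.66 -1.16]
shift [-1.3  2.   0.7] turn [-0.1  0.2  0.2]
```

View pics/s3.png

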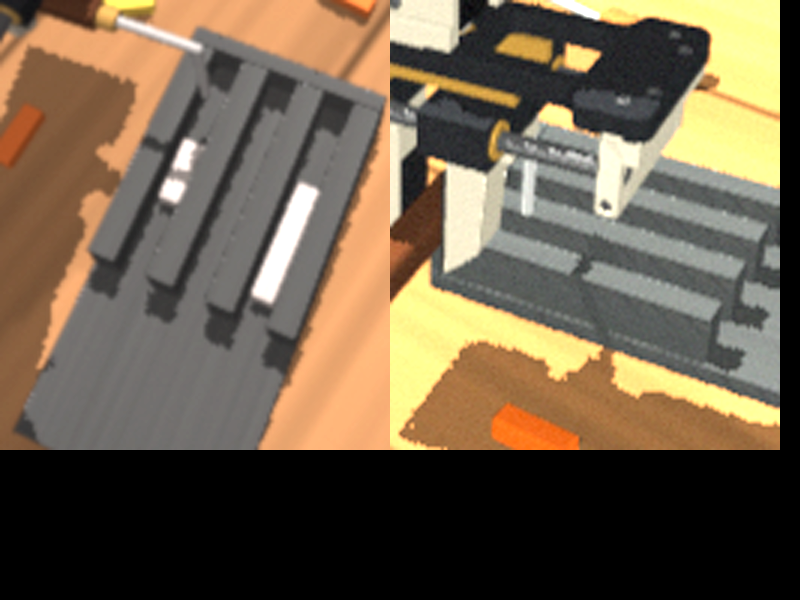

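```bash
python3 - <<'E'
from h import *
s,d=cam("scene"),cam("side")
P=[cam_[0]@np.c_[cv2.Rodrigues(np.array(cam_[1]))[0],np.ravel(cam_[2])] for cam_ in(s,d)]
X=cv2.triangulatePoints(*P,np.array([[288.7],[262.3]]),np.array([[385.7],[241.3]])).ravel();w=X[:3]/X[3];print("tip",w)
for m in(np.load("m.npy"),[.608,-.0756,1.7846]):
  c,q=np.cos(m[2]),np.sin(m[2]);v=w-[*m[:2],0];print(c*v[0]+q*v[1],-q*v[0]+c*v[1])
  for x in(75,-25): print(proj(s,place(m,np.array([[x,43,36],[x,25,36]])/1e3)).round(1),proj(d,place(m,np.array([[x,43,36],[x,25,36]])/1e3)).round(1))
o=readout.get_obs();M=R.from_quat(o["eef_rot"]);print(M.apply(np.array([105,0,68])/1e3)+o["tool_pos"])
E
```

```text
tip [ 0.55932141 -0.00892662  0.0402037 ]
0.07557271847669289 0.031188145065878282
[[282.5 260.7]
 [292.2 264.4]] [[382.7 248.1]
 [388.  241.8]]
[[255.6 316.7]
 [266.  321.1]] [[450.9 270.1]
 [455.2 262.9]]
0.07548383459736856 0.033423564330182856
[[283.7 261. ]
 [293.4 264.9]] [[383.2 247.2]
 [388.6 241. ]]
[[256.5 316.9]
 [266.8 321.5]] [[451.1 269.5]
 [455.5 262.4]]
[ 0.56134075 -0.00768428  0.0442917 ]
```

The tip, triangulated at local (75, 32), is inside the slot (25 to 43). Inserting.

Emit:
{"fn": "carry_out", "kwargs": {
  "targets": [
    {"tx": -0.5, "ty": 0, "tz": 8, "wx": 0, "wy": 0, "wz": 0, "grip": 1},
    {"tx": -0.5, "ty": 0, "tz": 15, "wx": 0, "wy": 0, "wz": 0, "grip": 1},
    {"tx": -0.5, "ty": 0, "tz": 22, "wx": 0, "wy": 0, "wz": 0, "grip": 1},
    {"tx": -0.5, "ty": 0, "tz": 28, "wx": 0, "wy": 0, "wz": 0, "grip": 1},
    {"tx": -0.5, "ty": 0, "tz": 28, "wx": 0, "wy": 0, "wz": 0, "grip": 1},
    {"tx": -0.5, "ty": 0, "tz": 28, "wx": 0, "wy": 0, "wz": 0, "grip": 1}
  ]
}}

```text
t: 5.38
tool_pos: [0.458, -0.0353, 0.083]
eef_rot: [0.992, 0.125, -0.001, -0.0]
contact_force: [0.1, 0.9, -0.5]
grip_width: 0.0155
```

```bash
python3 - <<'E'
from h import *
rel([.4572,-.0355,.082],.25)
m=np.load("m.npy");M=R.from_quat(readout.get_obs()["eef_rot"])
print((M.inv().apply([-np.cos(m[2])*.1,-np.sin(m[2])*.1,0])*1e3).round(1), (M.inv().apply([-np.cos(1.7846)*.1,-np.sin(1.7846)*.1,0])*1e3).round(1))
E
```

```text
t 5.38 at [ 0.458  -0.0353  0.083 ] yaw 0.2502 F [ 0.1  0.9 -0.5] w 0.0155 j [-0.2   0.41  0.26  2.16 -0.18  0.6  -1.14]
shift [-0.9  0.   1. ] turn [-0.   0.1  0. ]
[ -2.9 100.   -0. ] [-3.6 99.9 -0. ]
```

Emit:
{"fn": "carry_out", "kwargs": {
  "targets": [
    {"tx": -0.2, "ty": 6, "tz": 1, "wx": 0, "wy": 0, "wz": 0, "grip": 1},
    {"tx": -0.4, "ty": 11, "tz": 1, "wx": 0, "wy": 0, "wz": 0, "grip": 1},
    {"tx": -0.5, "ty": 15, "tz": 1, "wx": 0, "wy": 0, "wz": 0, "grip": 1},
    {"tx": -0.6, "ty": 19, "tz": 1, "wx": 0, "wy": 0, "wz": 0, "grip": 1},
    {"tx": -0.8, "ty": 24, "tz": 1, "wx": 0, "wy": 0, "wz": 0, "grip": 1},
    {"tx": -1, "ty": 29, "tz": 1, "wx": 0, "wy": 0, "wz": 0, "grip": 1},
    {"tx": -1.1, "ty": 34, "tz": 1, "wx": 0, "wy": 0, "wz": 0, "grip": 1},
    {"tx": -1.3, "ty": 39, "tz": 1, "wx": 0, "wy": 0, "wz": 0, "grip": 1}
  ]
}}

```text
t: 6.05
tool_pos: [0.4671, -0.0737, 0.0826]
eef_rot: [0.992, 0.125, 0.0, -0.0]
contact_force: [-0.3, 0.8, -0.8]
grip_width: 0.0157
```

Emit:
{"fn": "carry_out", "kwargs": {
  "targets": [
    {"tx": -0.2, "ty": 5, "tz": 0, "wx": 0, "wy": 0, "wz": 0, "grip": 1},
    {"tx": -0.3, "ty": 10, "tz": 0, "wx": 0, "wy": 0, "wz": 0, "grip": 1},
    {"tx": -0.5, "ty": 15, "tz": 0, "wx": 0, "wy": 0, "wz": 0, "grip": 1},
    {"tx": -0.6, "ty": 20, "tz": 0, "wx": 0, "wy": 0, "wz": 0, "grip": 1},
    {"tx": -0.8, "ty": 25, "tz": 0, "wx": 0, "wy": 0, "wz": 0, "grip": 1},
    {"tx": -1, "ty": 30, "tz": 0, "wx": 0, "wy": 0, "wz": 0, "grip": 1},
    {"tx": -1.1, "ty": 35, "tz": 0, "wx": 0, "wy": 0, "wz": 0, "grip": 1},
    {"tx": -1.3, "ty": 40, "tz": 0, "wx": 0, "wy": 0, "wz": 0, "grip": 1}
  ]
}}

```text
t: 6.72
tool_pos: [0.4758, -0.1128, 0.0825]
eef_rot: [0.992, 0.125, 0.0, -0.0]
contact_force: [-0.4, 1.3, 1.4]
grip_width: 0.0159
```

Emit:
{"fn": "carry_out", "kwargs": {
  "targets": [
    {"tx": -0.2, "ty": 5, "tz": 0, "wx": 0, "wy": 0, "wz": 0, "grip": 1},
    {"tx": -0.3, "ty": 10, "tz": 0, "wx": 0, "wy": 0, "wz": 0, "grip": 1},
    {"tx": -0.5, "ty": 15, "tz": 0, "wx": 0, "wy": 0, "wz": 0, "grip": 1},
    {"tx": -0.6, "ty": 20, "tz": 0, "wx": 0, "wy": 0, "wz": 0, "grip": 1},
    {"tx": -0.8, "ty": 25, "tz": 0, "wx": 0, "wy": 0, "wz": 0, "grip": 1},
    {"tx": -1, "ty": 30, "tz": 0, "wx": 0, "wy": 0, "wz": 0, "grip": 1},
    {"tx": -1.2, "ty": 34, "tz": 0, "wx": 0, "wy": 0, "wz": 0, "grip": 1},
    {"tx": -1.3, "ty": 37, "tz": 0, "wx": 0, "wy": 0, "wz": 0, "grip": 1}
  ]
}}

```text
t: 7.38
tool_pos: [0.4836, -0.1492, 0.0825]
eef_rot: [0.992, 0.125, -0.0, 0.0]
contact_force: [-0.5, 0.8, -0.2]
grip_width: 0.0159
```

```bash
python3 - <<'E'
from snap import *
rel([.4572,-.0355,.082],.25)
snap("s4.png",[("scene",210,230,140,170,3),("side",380,190,170,150,2)])
E
```

```text
t 7.38 at [ 0.4836 -0.1492  0.0825] yaw 0.25 F [-0.5  0.8 -0.2] w 0.0159 j [ 0.03  0.47  0.26  2.05 -0.2   0.64 -0.9 ]
shift [   2.6 -116.7    0.5] turn [0. 0. 0.]
```

View pics/s4.png

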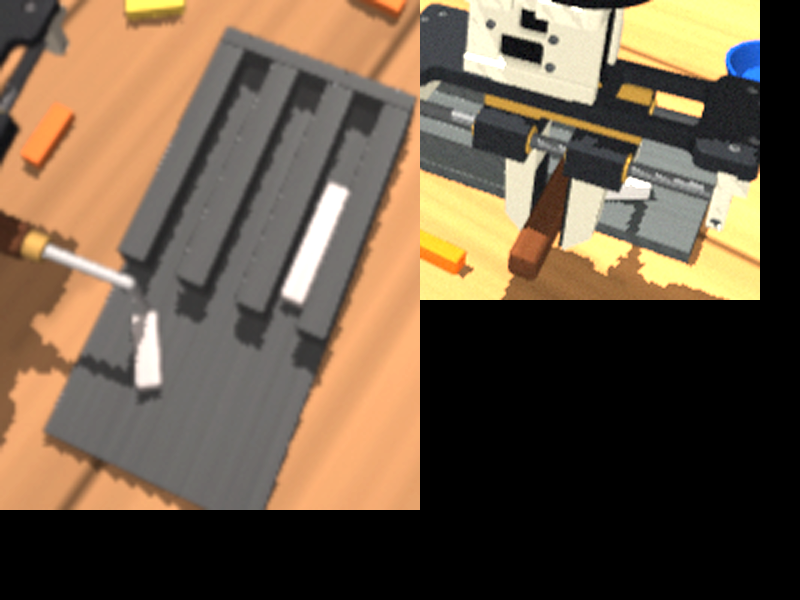

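Scene crop: the short bar lies flat on the apron from about (145,312) to (148,388), clear of the rib ends. The long bar has not moved. Now I back the hook off, lift and return the pick.

Emit:
{"fn": "carry_out", "kwargs": {
  "targets": [
    {"tx": 0, "ty": -3, "tz": 0, "wx": 0, "wy": 0, "wz": 0, "grip": 1},
    {"tx": 0, "ty": -4, "tz": 0, "wx": 0, "wy": 0, "wz": 0, "grip": 1},
    {"tx": 0, "ty": -4, "tz": -15, "wx": 0, "wy": 0, "wz": 0, "grip": 1},
    {"tx": 0, "ty": -4, "tz": -45, "wx": 0, "wy": 0, "wz": 0, "grip": 1},
    {"tx": 0, "ty": -4, "tz": -75, "wx": 0, "wy": 0, "wz": 0, "grip": 1},
    {"tx": 4, "ty": -24, "tz": -75, "wx": 0, "wy": 0, "wz": 0, "grip": 1},
    {"tx": 10, "ty": -59, "tz": -75, "wx": 0, "wy": 0, "wz": 0, "grip": 1},
    {"tx": 16, "ty": -94, "tz": -75, "wx": 0, "wy": 0, "wz": 0, "grip": 1}
  ]
}}

```text
t: 8.15
tool_pos: [0.4761, -0.0532, 0.1584]
eef_rot: [0.992, 0.123, 0.001, 0.0]
contact_force: [1.0, 0.7, -0.6]
grip_width: 0.0158
```

Emit:
{"fn": "carry_out", "kwargs": {
  "targets": [
    {"tx": 6, "ty": -35, "tz": 0, "wx": 0, "wy": 0, "wz": 0, "grip": 1},
    {"tx": 12, "ty": -70, "tz": 0, "wx": 0, "wy": 0, "wz": 0, "grip": 1},
    {"tx": 18, "ty": -105, "tz": 0, "wx": 0, "wy": 0, "wz": 0, "grip": 1},
    {"tx": 24, "ty": -140, "tz": 0, "wx": 0, "wy": 0, "wz": 0, "grip": 1},
    {"tx": 30, "ty": -175, "tz": 0, "wx": 0, "wy": 0, "wz": 0, "grip": 1},
    {"tx": 36, "ty": -210, "tz": 0, "wx": 0, "wy": 0, "wz": 0, "grip": 1},
    {"tx": 42, "ty": -245, "tz": 0, "wx": 0, "wy": 0, "wz": 0, "grip": 1},
    {"tx": 48, "ty": -280, "tz": 0, "wx": 0, "wy": 0, "wz": 0, "grip": 1}
  ]
}}

```text
t: 8.82
tool_pos: [0.452, 0.2317, 0.1576]
eef_rot: [0.992, 0.125, 0.0, -0.0]
contact_force: [1.3, -0.5, -0.4]
grip_width: 0.0157
```

Emit:
{"fn": "carry_out", "kwargs": {
  "targets": [
    {"tx": 7, "ty": -35, "tz": 0, "wx": 0, "wy": 0, "wz": 0, "grip": 1},
    {"tx": 12, "ty": -60, "tz": 0, "wx": 0, "wy": 0, "wz": 0, "grip": 1},
    {"tx": 13.4, "ty": -69, "tz": 0, "wx": 0, "wy": 0, "wz": 0, "grip": 1},
    {"tx": 13.4, "ty": -69, "tz": 0, "wx": 0, "wy": 0, "wz": 0, "grip": 1},
    {"tx": 13.4, "ty": -69, "tz": 25, "wx": 0, "wy": 0, "wz": 0, "grip": 1},
    {"tx": 13.4, "ty": -69, "tz": 45, "wx": 0, "wy": 0, "wz": 0, "grip": 1},
    {"tx": 13.4, "ty": -69, "tz": 55, "wx": 0, "wy": 0, "wz": 0, "grip": 1},
    {"tx": 13.4, "ty": -69, "tz": 55, "wx": 0, "wy": 0, "wz": 0, "grip": 1}
  ]
}}

```text
t: 9.48
tool_pos: [0.4473, 0.2968, 0.1002]
eef_rot: [0.992, 0.124, -0.002, 0.002]
contact_force: [-0.5, -0.5, -0.5]
grip_width: 0.0157
```

```bash
python3 - <<'E'
from snap import *
rel([.4483,.2998,.0767],.2506)
snap("s5.png",[("scene",285,70,115,100,4),("side",150,120,110,130,3)])
E
```

```text
t 9.48 at [0.4473 0.2968 0.1002] yaw 0.2485 F [-0.5 -0.5 -0.5] w 0.0157 j [-0.73  0.48  0.11  1.96 -0.08  0.71 -1.89]
shift [ 1.8 -2.8 23.5] turn [ 0.2  0.3 -0.1]
```

View pics/s5.png

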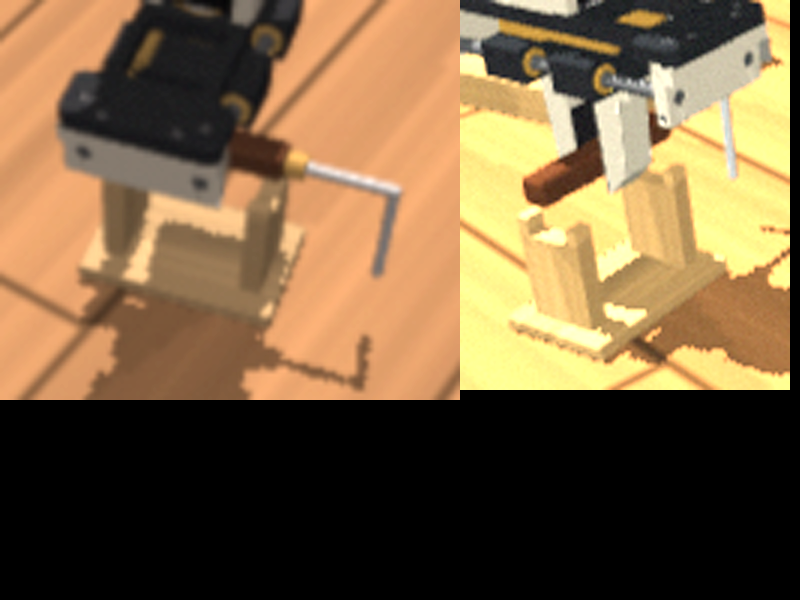

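The pick hangs level, straight above the notches in both views. Lowering it.

Emit:
{"fn": "carry_out", "kwargs": {
  "targets": [
    {"tx": 0, "ty": 0, "tz": 8, "wx": 0, "wy": 0, "wz": 0, "grip": 1},
    {"tx": 0, "ty": 0, "tz": 14, "wx": 0, "wy": 0, "wz": 0, "grip": 1},
    {"tx": 0, "ty": 0, "tz": 20, "wx": 0, "wy": 0, "wz": 0, "grip": 1},
    {"tx": 0, "ty": 0, "tz": 22, "wx": 0, "wy": 0, "wz": 0, "grip": 1},
    {"tx": 0, "ty": 0, "tz": 24, "wx": 0, "wy": 0, "wz": 0, "grip": 1},
    {"tx": 0, "ty": 0, "tz": 24.5, "wx": 0, "wy": 0, "wz": 0, "grip": 1},
    {"tx": 0, "ty": 0, "tz": 24.5, "wx": 0, "wy": 0, "wz": 0, "grip": 1},
    {"tx": 0, "ty": 0, "tz": 24.5, "wx": 0, "wy": 0, "wz": 0, "grip": 1}
  ]
}}

```text
t: 10.25
tool_pos: [0.4489, 0.3, 0.0782]
eef_rot: [0.992, 0.125, 0.0, -0.0]
contact_force: [-0.3, -0.9, -1.3]
grip_width: 0.016
```

```bash
python3 - <<'E'
from h import *
rel([.4483,.2998,.0767],.2506)
E
```

```text
t 10.25 at [0.4489 0.3    0.0782] yaw 0.2506 F [-0.3 -0.9 -1.3] w 0.016 j [-0.72  0.51  0.1   1.97 -0.08  0.66 -1.89]
shift [-0.6  0.1  1.5] turn [-0. -0. -0.]
```

Emit:
{"fn": "carry_out", "kwargs": {
  "targets": [
    {"tx": 0, "ty": 0, "tz": 0.5, "wx": 0, "wy": 0, "wz": 0, "grip": 1},
    {"tx": 0, "ty": 0, "tz": 0.5, "wx": 0, "wy": 0, "wz": 0, "grip": 1},
    {"tx": 0, "ty": 0, "tz": 0.5, "wx": 0, "wy": 0, "wz": 0, "grip": 0.55},
    {"tx": 0, "ty": 0, "tz": 0.5, "wx": 0, "wy": 0, "wz": 0, "grip": 0.4},
    {"tx": 0, "ty": 0, "tz": 0.5, "wx": 0, "wy": 0, "wz": 0, "grip": 0},
    {"tx": 0, "ty": 0, "tz": 0.5, "wx": 0, "wy": 0, "wz": 0, "grip": -0.3},
    {"tx": 0, "ty": 0, "tz": 0.5, "wx": 0, "wy": 0, "wz": 0, "grip": -0.3},
    {"tx": 0, "ty": 0, "tz": 0.5, "wx": 0, "wy": 0, "wz": 0, "grip": -0.3}
  ]
}}

```text
t: 10.92
tool_pos: [0.4487, 0.2999, 0.0776]
eef_rot: [0.992, 0.125, -0.0, -0.0]
contact_force: [0.1, 0.7, 0.1]
grip_width: 0.0493
```

Emit:
{"fn": "carry_out", "kwargs": {
  "targets": [
    {"tx": 0, "ty": 0, "tz": -15, "wx": 0, "wy": 0, "wz": 0, "grip": -0.3},
    {"tx": 0, "ty": 0, "tz": -40, "wx": 0, "wy": 0, "wz": 0, "grip": -0.3},
    {"tx": 0, "ty": 0, "tz": -75, "wx": 0, "wy": 0, "wz": 0, "grip": -0.3},
    {"tx": 0, "ty": 0, "tz": -110, "wx": 0, "wy": 0, "wz": 0, "grip": -0.3},
    {"tx": -30, "ty": 0, "tz": -145, "wx": 0, "wy": 0, "wz": 0, "grip": -0.3},
    {"tx": -60, "ty": 0, "tz": -160, "wx": 0, "wy": 0, "wz": 0, "grip": -0.3},
    {"tx": -60, "ty": 0, "tz": -160, "wx": 0, "wy": 0, "wz": 0, "grip": -0.3},
    {"tx": -60, "ty": 0, "tz": -160, "wx": 0, "wy": 0, "wz": 0, "grip": -0.3}
  ]
}}

```text
t: 11.58
tool_pos: [0.39, 0.2855, 0.2391]
eef_rot: [0.992, 0.126, 0.001, -0.001]
contact_force: [0.2, -0.1, -0.9]
grip_width: 0.0597
```

```bash
python3 - <<'E'
from snap import *
rel([.4483,.2998,.0767],.2506)
snap("s6.png",[("scene",200,80,200,300,2),("side",150,120,395,225,1)])
E
```

```text
t 11.58 at [0.39   0.2855 0.2391] yaw 0.2522 F [ 0.2 -0.1 -0.9] w 0.0597 j [-0.79  0.18  0.12  1.99 -0.03  0.97 -1.98]
shift [ 59.6   1.  162.6] turn [-0.1 -0.2  0.1]
```

View pics/s6.png

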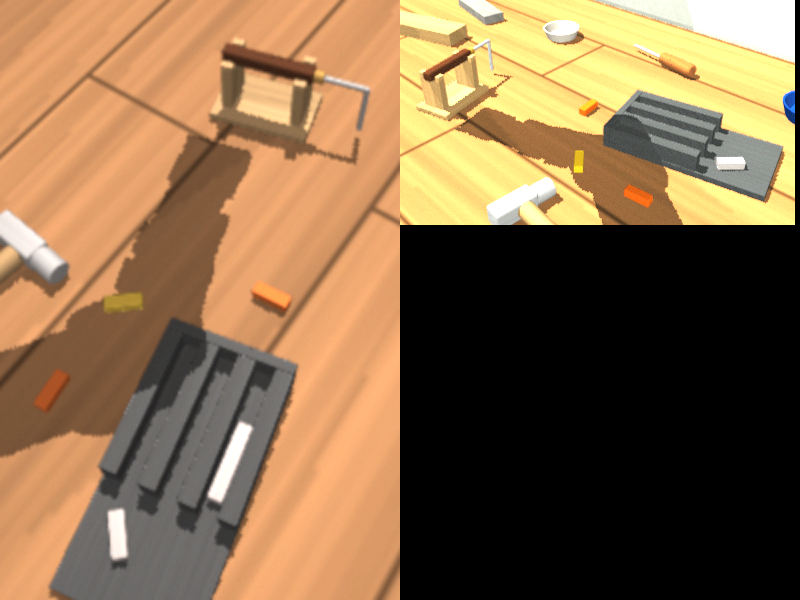

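The pick lies level in its rest. The short bar is flat on the apron and clear of the slots, the long bar is in place, and the arm is clear of everything.

```bash
python3 -c "
from rig import close_job
print(close_job())"
```

```text
the job is handed in; nothing more can be done
None
```

The job is done and handed in, finishing at about 11.6 s of the 46 s allowed. I gripped the pick in its rest, hooked behind the short bar, dragged it about 117 mm out through the slot's open end onto the apron, then put the pick back and let go.

- **Short bar:** in the last scene and side pictures it lies flat on the apron, slightly turned and clear of the rib ends. I judged this by eye and did not fit its final pose.
- **Long bar and look-alikes:** none of them show any sign of having moved.
- **Pick:** it lies level in the rest, hook down and pointing away from the robot. It was released within about 0.5 mm of where it was gripped, by the measured tool position.
- **Forces:** the force readings I took (at the end of each move) stayed within about 2 N, and the arm ended clear of everything.
- **Disagreement:** the wrist camera put the pick about 3–5 mm from its expected spot in the gripper. I put that down to hand-eye error and a small grip offset, and checked the tip with the scene and side cameras before going into the slot.

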